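# Make up two leathercraft kits

### The arm

A 6-joint arm with a two-finger parallel gripper is mounted at the origin on the work surface. World frame = base frame: x ahead of the robot, y to its left, z up, the work surface at z = 0. Lengths are in mm, angles in rad, forces in N, time in s.
With the tool pointing down it reaches from about 350 to 875 mm from the base axis. Payload 4.2 kg.
Tool frame: the origin (TCP) lies at the very end of the fingers, on their centre line; the grasp point (between the pads) lies 19 mm behind it (pinch_z is the distance from the TCP to the grasp point, in mm); z points along the fingers, y is the line along which they close (so a half turn about z gives the same grasp; the last joint's range is limited). The gripper opens to 85 mm and grips with 20 to 120 N. Pads are 22 mm wide; open, the fingers measure 114 mm over their backs; the gripper's body (76 mm by 85 mm) begins 54 mm behind the grasp point. The pads swing forward as they close: fully open they stand 13 mm farther back than shut.
Start: joints at [-0.903, 0.385, 0.008, 0, -1.194, -0.259], TCP at [248.456, -573.471, 231.312] pointing down, gripper open.
Joint ranges: [-3.14, 3.14], [-1.21, 2.06], [-1.07, 1.41], [-3.16, 2.05], [-2.99, -0.16], [-3.1, 3.1]. Speed limits (rad/s): [2.79, 2.79, 3.14, 3.14, 3.14, 3.14].

### API

Orientations are given as a unit quaternion [x, y, z, w].
In Python, from bench import * gives the robot as it stands.
- The arm moves only by the tool arm_command, never from a script. Its argument "steps" is one flat list of numbers, 4 for each row, row after row: the shift along the tool's x, y, z in m, then the turn about the tool's z in rad. In form: [tx, ty, tz, roll, tx, ty, tz, roll, ...]. A call has 1 to 20 rows; each row shifts and turns the commanded pose from where the row before left it, along the tool's axes as they then stand; what a row does not reach is not made up. A row lasts 1/8 s, in which the tool goes at most 62.5 mm and 10.7 degrees, less where a joint would pass 70% of its speed; a pose out of reach is approached as far as the arm can. A call with a gripper value outside its range is refused whole. "grip" is the finger opening in m, from 0 to 0.0854, set as the call begins (left out, the last holds). The fingers move at their own pace and stop on an object; the grip force is fixed at half the most. Time passes only in rows, so rows that do not move let the fingers close. It gives the time, the measured TCP pose, the force, the opening and the grip force at its end, in the units of the state.
- read_state(): the state, without advancing time (a new reading comes with each control period).
- get_image(name): name is "scene" or "top" or "wrist"; returns the picture (420x560x3 uint8, red, green, blue); there is no depth.
- get_calibration(name): a dict with "camera_matrix" (3x3 intrinsics, pixels), "cam_to_world" (4x4, takes a point from camera to world coordinates). Camera axes: x right, y down, z forward; pixel columns grow to the right and rows downward; lengths in mm; the calibration is good to about 2 mm. A picture is of the moment at which its call begins: read the wrist's pose just before it. get_calibration takes no time and is no camera call; for the wrist camera it gives the pose at the moment of the call.
- job_done(): hands the job in; it is judged then, once.
The state is a dict: "clock": time; "joints": joint angles; "joint_vel": joint speeds; "joint_efforts": joint torques, N m; "position": TCP position; "ee_rot": TCP orientation; "contact_force": force on the tool from outside, world axes, zero at the start; "wrist_torque": the same for the moment, N m; "gripper_width": finger opening in mm; "grasp_force": force on a finger pad.
Only numpy, scipy, OpenCV 4.12 (cv2) and the standard library are available. Lean on these libraries where they do the work, as an engineer would, in place of code of your own. Each camera call takes 0.05 s, during which the arm holds its last target. There are 200 camera calls.

### The job

Make up two kits from the stock on the cutting mat. Stitching kit: stand the smaller tin in the middle of the square tray, then stand the thread spool upright, centred, on the tin's lid. Edge kit, in the long tray: the cork block flat and lengthways in the wide middle pocket, and the smaller bottle and the wooden burnisher standing upright on their feet in the two end pockets, one in each, either way round; leave the larger tin and the larger bottle where they are.

Things in the scene. Friction and masses are not known exactly. Their poses are not given: they have to be found in the camera images.
- long_tray: The edge-finishing kit's tray: long narrow wooden tray, 204 mm along its own y and 60 mm along its x, with three pockets in a row along y: a wide middle pocket (84 mm along y by 52 mm along x, centred on the origin) and two equal small end pockets (52 x 52 mm, centres at y = +72 and -72 mm). It stays put: fixed to the bench. Plywood floor 4 mm thick, walls 4 mm thick, rim 12 mm above the bench. Origin at the centre of its underside, z up. 
- square_tray: The stitching kit's tray: small square wooden tray, 88 x 88 mm outside, with a single 80 x 80 mm pocket centred on the origin. It stays put: fixed to the bench. Plywood floor 4 mm thick, walls 4 mm thick, rim 12 mm above the bench. Origin at the centre of its underside, z up. 
- small_tin: The smaller of two plain round aluminium tins with flat lids: 54 mm diameter, 40 mm high, about 90 g, solid and closed; stands upright at the start. Origin at the centre of its underside, z up.
- large_tin: The larger round aluminium tin, 74 mm diameter, 40 mm high; not part of either kit, stays where it is. Origin at the centre of its underside, z up.
- spool: Wooden spool of cream thread standing on end: 40 mm diameter over its flanges, 50 mm high, same both ends, about 50 g; the sides grip like a plain 40 mm cylinder. Origin at the centre of its underside, z up.
- small_bottle: The smaller of two amber bottles with black caps, upright: body 31 mm diameter, straight from the foot to about 45 mm up, 85 mm high overall, about 90 g. Origin at the centre of its underside, z up.
- large_bottle: The larger amber bottle, 50 mm diameter, 130 mm high; not part of either kit, stays where it is. Origin at the centre of its underside, z up.
- burnisher: Turned wooden edge burnisher standing on its flat foot: 30 mm diameter, 80 mm high, with a groove 10 to 21 mm up, a straight 30 mm waist from 21 to 56 mm up, and a narrow neck with a small knob above; about 50 g. Origin at the centre of its underside, z up.
- cork_block: Cork sanding block, 30 mm along its own x, 60 mm along its y, 42 mm high, lying flat; about 50 g. Origin at the centre of its underside, z up.

How it is judged:
By the outcome, as a careful person would: the job done as asked, in the order asked, and still so for the second after the job is handed in, with the robot touching nothing.
It also fails if it takes over 128 s, if anything falls off the work surface, if the arm or the gripper's body presses on something with over 40 N, if the wrist force passes 120 N, or if a joint passes its speed limit or range.

## Working session

There is one attempt and no reset: what is moved stays moved. The work goes in short steps, Python scripts to look and compute and a tool call to move; the robot and the scene stay as the last step left them, time stands still between calls to the robot, and variables do not carry over. Pictures are saved under pics/ and viewed, at most 16 in all, crops included, and the job is handed in when it is done.

Besides the shell and the picture viewer there is one more tool, called after "Call:" by a JSON object that holds its "api" and its "payload". arm_command: Moves the arm, as the interface text tells. Its arguments: {"type":"object","properties":{"steps":{"type":"array","items":{"type":"number"}},"grip":{"type":"number"}},"required":["steps"]}

```bash
ls; mkdir -p pics; python3 - <<'E'
from bench import *
import cv2
for n in ["top","scene"]:
    im=get_image(n); cv2.imwrite(f"pics/{n}0.png",im[:,:,::-1]); c=get_calibration(n); print(n,c["camera_matrix"],c["cam_to_world"])
s=read_state(); print(s["position"],s["ee_rot"],s["clock"],s["contact_force"])
E
```

```text
pics
top [[452.6013457    0.         275.51331953]
 [  0.         452.6013457  199.38037552]
 [  0.           0.           1.        ]] [[-2.25238458e-02 -9.90492058e-01  1.35713520e-01  4.39835518e+02]
 [-9.99677060e-01  2.39115020e-02  8.60327666e-03  4.11674521e+00]
 [-1.17665913e-02 -1.35475913e-01 -9.90710767e-01  9.55777411e+02]
 [ 0.00000000e+00  0.00000000e+00  0.00000000e+00  1.00000000e+00]]
scene [[507.52174985   0.         278.23112427]
 [  0.         507.52174985 208.93822144]
 [  0.           0.           1.        ]] [[ 6.80890499e-01  5.67623446e-01 -4.62808548e-01  1.00331164e+03]
 [ 7.32323055e-01 -5.19434479e-01  4.40330290e-01 -4.28334903e+02]
 [ 9.54307967e-03 -6.38742081e-01 -7.69361738e-01  7.75565960e+02]
 [ 0.00000000e+00  0.00000000e+00  0.00000000e+00  1.00000000e+00]]
[ 248.26148449 -572.99464427  230.32225581] [-2.02918873e-01  9.79195059e-01  9.53219516e-04 -2.43934724e-04] 0.1 [-0.03707785  0.12103245  0.13168118]
```

View pics/top0.png

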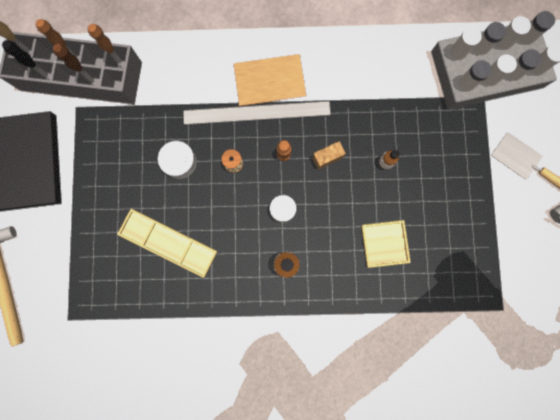

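View pics/scene0.png

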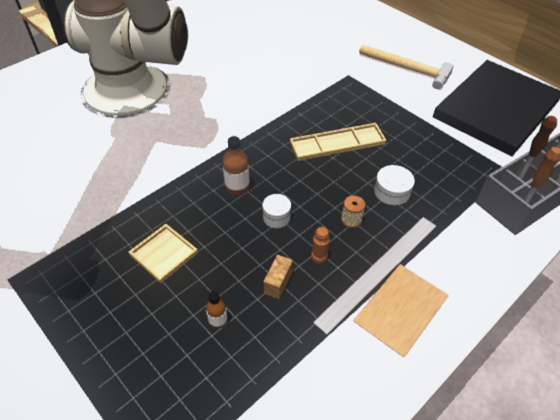

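The top view shows the long tray at (167,243), square tray (387,245), small tin (283,208), large tin (176,158), spool (232,160), burnisher (284,150), cork (329,154), small bottle (389,159) and large bottle (287,264). The scene view agrees.

```bash
cat > h.py <<'E'
from bench import *
import cv2, numpy as np
def ray(c,uv):
    K,T=np.array(c["camera_matrix"]),np.array(c["cam_to_world"])
    d=np.c_[np.atleast_2d(uv),np.ones(len(np.atleast_2d(uv)))]@np.linalg.inv(K).T@T[:3,:3].T
    return T[:3,3],d
def onto(c,uv,z):
    o,d=ray(c,uv); return o+d*((z-o[2])/d[:,2])[:,None]
def px(c,p):
    K,T=np.array(c["camera_matrix"]),np.array(c["cam_to_world"])
    q=(np.atleast_2d(p)-T[:3,3])@T[:3,:3]; q=q@K.T; return q[:,:2]/q[:,2:]
def blob(mask,seed):
    "largest contour near seed"
    cs,_=cv2.findContours(mask,cv2.RETR_EXTERNAL,cv2.CHAIN_APPROX_NONE)
    cs=[k for k in cs if cv2.contourArea(k)>20]
    return min(cs,key=lambda k:-cv2.pointPolygonTest(k,tuple(map(float,seed)),True)) if cs else None
E
python3 - <<'E'
from h import *
im=cv2.imread("pics/top0.png"); c=get_calibration("top")
hsv=cv2.cvtColor(im,cv2.COLOR_BGR2HSV)
sat=((hsv[...,1]>90)&(hsv[...,2]>70)).astype(np.uint8)*255
bright=((hsv[...,2]>215)&(hsv[...,1]<60)).astype(np.uint8)*255
k=np.ones((3,3),np.uint8)
bright=cv2.morphologyEx(bright,cv2.MORPH_OPEN,k)
for n,s,z,m in [("long",(167,243),12,sat),("square",(387,244),12,sat),("stin",(283,208),40,bright),("ltin",(176,158),40,bright),("spool",(232,160),50,sat),("burn",(284,148),80,sat),("cork",(329,154),42,sat),("sbot",(388,160),45,sat),("lbot",(287,264),90,sat)]:
    b=blob(m,s)
    P=onto(c,b[:,0].astype(float),z)[:,:2].astype(np.float32)
    r=cv2.minAreaRect(P); cc=cv2.minEnclosingCircle(P)
    print(n,"rect",np.round(r[0],1),np.round(r[1],1),round(r[2],1),"circ",np.round(cc[0],1),round(cc[1],1), "bb",cv2.boundingRect(b))
print(onto(c,(393.5,154.5),85), onto(c,(284,146),80))
v=cv2.resize(im[120:290,110:420],None,fx=2.5,fy=2.5,interpolation=cv2.INTER_CUBIC); cv2.imwrite("pics/topz.png",v)
w=get_calibration("wrist"); print(w["camera_matrix"],w["cam_to_world"]); 
E
```

```text
long rect [471.4 215.8] [148.4  60.6] 62.8 circ [470.3 215.9] 77.6 bb (142, 221, 74, 56)
square rect [ 471.8 -212.5] [87.6 90. ] 5.0 circ [ 470.6 -212. ] 59.3 bb (362, 221, 48, 46)
stin rect [547.3  -2.8] [48.9 49.2] 88.6 circ [547.7  -2.1] 25.4 bb (271, 196, 25, 25)
ltin rect [657.1 217.6] [69.1 67.8] 88.6 circ [657.8 218.1] 35.4 bb (159, 142, 34, 33)
spool rect [650.2 101.7] [40.1 40.7] 43.6 circ [649.4 102. ] 21.9 bb (221, 149, 21, 21)
burn rect [658.3  -6.3] [29.7 40.6] 88.5 circ [658.2  -7.3] 20.7 bb (276, 140, 16, 21)
cork rect [655.9 -99.4] [35.7 66.1] 24.2 circ [654.8 -99.4] 35.2 bb (313, 142, 33, 27)
sbot rect [ 644.1 -224.5] [28.8 26.3] 45.8 circ [ 645.7 -225.6] 15.6 bb (383, 150, 16, 15)
lbot rect [433.6  -6.4] [47.3 46.8] 88.7 circ [433.8  -6.2] 24.3 bb (274, 252, 26, 26)
[[ 642.40670788 -221.82330743   85.        ]] [[666.30092669  -7.52645791  80.        ]]
[[319.08123784   0.         281.23513436]
 [  0.         319.08123784 208.14436599]
 [  0.           0.           1.        ]] [[-3.97356029e-01  8.71076761e-01  2.88675358e-01  1.74925500e+02]
 [ 9.17659729e-01  3.76163785e-01  1.28068064e-01 -6.06186084e+02]
 [ 2.96789934e-03  3.15794369e-01 -9.48823012e-01  3.72752628e+02]
 [ 0.00000000e+00  0.00000000e+00  0.00000000e+00  1.00000000e+00]]
```

View pics/topz.png

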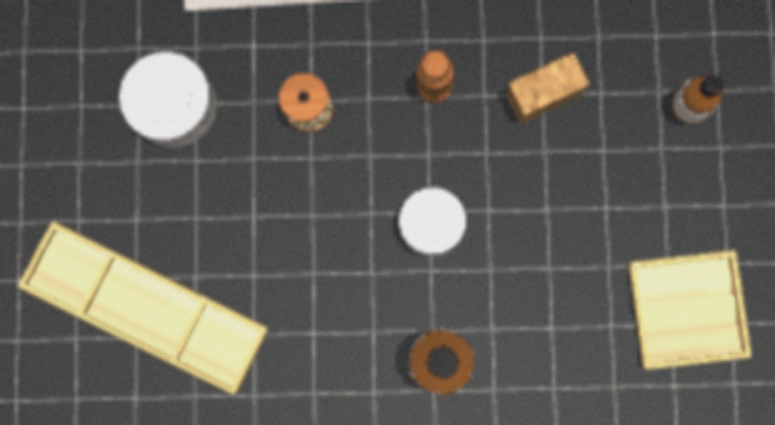

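The zoomed crop shows all nine things clearly. The long tray's corners in it are at (53,222), (20,285), (235,393) and (267,327). I'll turn the tool to world yaw -90° and move it over the small tin at about (547,-2).

Call:
{"api": "arm_command", "payload": {"steps": [0, 0, 0, -0.166, 0, 0, 0, -0.166, 0, 0, 0, -0.166, 0, 0, 0, -0.166, 0, 0, 0, -0.166, 0, 0, 0, -0.166, 0, 0, 0, -0.166, -0.044, -0.023, 0, 0, -0.044, -0.023, 0, 0, -0.044, -0.023, 0, 0, -0.044, -0.023, 0, 0, -0.044, -0.023, 0, 0, -0.044, -0.023, 0, 0, -0.044, -0.023, 0, 0, -0.044, -0.023, 0, 0, -0.044, -0.023, 0, 0, -0.044, -0.023, 0, 0, -0.044, -0.023, 0, 0, -0.044, -0.023, 0, 0, -0.044, -0.023, 0, 0], "grip": 0.0854}}

```text
clock: 2.6
position: [547.7, 0.1, 231.0]
ee_rot: [0.707, -0.707, -0.0, 0.0]
contact_force: [0.9, -0.1, 0.3]
gripper_width: 85.6
grasp_force: 0.0
```

```bash
cat >> h.py <<'E'
def pose():
    from scipy.spatial.transform import Rotation as R
    s=read_state(); M=R.from_quat(s["ee_rot"]).as_matrix(); return s,np.array(s["position"]),M,np.degrees(np.arctan2(M[1,0],M[0,0]))
def todo(x,y,z,yaw=None):
    s,p,M,a=pose(); t=((np.array([x,y,z])-p)@M)/1000
    da=0 if yaw is None else -(((yaw-a)+90)%180-90)
    print("now",np.round(p,1),"yaw",round(a,1),"tilt",np.round(M[:2,2],3),"shift",np.round(t,4),"roll rad",round(np.radians(da),3),"t",s["clock"],"F",np.round(s["contact_force"],1),"w",round(s["gripper_width"],1),"g",round(s["grasp_force"],1),"q",np.round(s["joints"],2))
def snap(n,f):
    c=get_calibration(n); im=get_image(n)[:,:,::-1].copy(); cv2.imwrite("pics/"+f,im); return im,c
E
python3 - <<'E'
from h import *
im,c=snap("wrist","w1.png")
# sharper tray geometry from top view corners (2.5x crop, offset 110,120)
t=get_calibration("top")
q=np.array([(53,222),(20,285),(235,393),(267,327)])/2.5+[110,120]
P=onto(t,q,12)[:,:2]; print(np.round(P,1),P.mean(0)); 
for i in range(4): d=P[(i+1)%4]-P[i]; print(np.hypot(*d),np.degrees(np.arctan2(d[1],d[0])))
todo(547,-2,150,-90)
E
```

```text
[[556.4 316.7]
 [504.  343.3]
 [410.9 163.3]
 [464.4 136.6]] [483.92573211 239.97640437]
58.78922094387179 153.09568766449303
202.72179726514486 -117.3409760427957
59.74578792252412 -26.514520237184474
202.31031289447463 62.92865510733291
now [550.7   4.  230.7] yaw -89.8 tilt [0.002 0.001] shift [0.0061 0.0039 0.0806] roll rad 0.004 t 2.65 F [4.1 2.  0.6] w 85.3 g 0.0 q [ 0.3   0.26 -0.18 -0.   -1.13 -0.3 ]
```

View pics/w1.png

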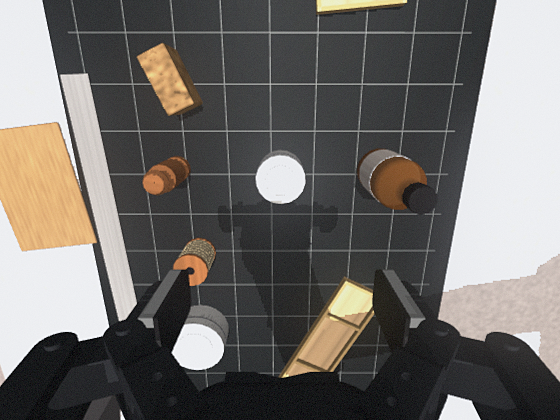

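The wrist view shows the small tin's lid at (281,179), cork at (168,80), burnisher knob at (153,182), spool top at (191,268) and large bottle at (400,182). The fingers are at the bottom. I'll measure the tops here.

```bash
python3 - <<'E'
from h import *
im=cv2.imread("pics/w1.png"); c=get_calibration("wrist")
hsv=cv2.cvtColor(im,cv2.COLOR_BGR2HSV)
br=((hsv[...,2]>200)&(hsv[...,1]<60)).astype(np.uint8)*255
br=cv2.morphologyEx(br,cv2.MORPH_OPEN,np.ones((5,5),np.uint8))
sat=((hsv[...,1]>100)&(hsv[...,2]>90)).astype(np.uint8)*255
for n,s,z,m in [("stin",(281,180),40,br),("cork",(168,75),42,sat),("spool",(191,270),50,sat),("burn",(153,182),76,sat)]:
    b=blob(m,s); P=onto(c,b[:,0].astype(float),z)[:,:2].astype(np.float32)
    r=cv2.minAreaRect(P); cc=cv2.minEnclosingCircle(P); 
    print(n,cv2.boundingRect(b),"rect",np.round(r[0],1),np.round(r[1],1),round(r[2],1),"circ",np.round(cc[0],1),round(cc[1],1))
print("burn knob px",onto(c,(153,184),78)); print("tcp px",px(c,pose()[1]))
todo(547.5,-2.5,150,-90)
E
```

```text
stin (256, 156, 49, 47) rect [553.4   1.3] [51.5 50.3] 0.2 circ [553.2   1.4] 26.4
cork (137, 43, 63, 73) rect [660.9 -98.4] [37.  59.7] 24.3 circ [661.1 -98.3] 33.9
spool (173, 254, 35, 32) rect [653.9 103.6] [34.  39.5] 38.2 circ [655.3 104.9] 20.3
burn (142, 157, 47, 38) rect [662.1 -11.3] [50.6 26.7] 37.4 circ [662.6 -12. ] 25.4
burn knob px [[674.05925138  -2.86045881  78.        ]]
tcp px [[283.22289109 272.60783024]]
now [550.7   4.  230.7] yaw -89.8 tilt [0.002 0.001] shift [0.0066 0.0034 0.0806] roll rad 0.004 t 2.65 F [4.1 2.  0.6] w 85.3 g 0.0 q [ 0.3   0.26 -0.18 -0.   -1.13 -0.3 ]
```

Call:
{"api": "arm_command", "payload": {"steps": [0.006, 0.002, 0.04, 0, 0, 0, 0.04, 0, 0, 0, 0.02, 0, 0, 0, 0, 0, 0, 0, 0, 0]}}

```text
clock: 3.28
position: [546.2, -7.4, 132.2]
ee_rot: [0.707, -0.707, 0.001, -0.001]
contact_force: [0.5, -0.7, -0.6]
gripper_width: 85.2
grasp_force: 0.0
```

```bash
cat >> h.py <<'E'
def wmeas(f,items):
    im,c=snap("wrist",f); hsv=cv2.cvtColor(im,cv2.COLOR_BGR2HSV)
    br=((hsv[...,2]>200)&(hsv[...,1]<60)).astype(np.uint8)*255
    br=cv2.morphologyEx(br,cv2.MORPH_OPEN,np.ones((5,5),np.uint8))
    sat=((hsv[...,1]>100)&(hsv[...,2]>90)).astype(np.uint8)*255
    for n,w,z,kind in items:
        s=px(c,(*w,z))[0]; b=blob(br if kind=="br" else sat,s)
        if b is None: print(n,"none"); continue
        P=onto(c,b[:,0].astype(float),z)[:,:2].astype(np.float32)
        r=cv2.minAreaRect(P); cc=cv2.minEnclosingCircle(P)
        print(n,"seed",np.round(s),cv2.boundingRect(b),"rect",np.round(r[0],1),np.round(r[1],1),round(r[2],1),"circ",np.round(cc[0],1),round(cc[1],1))
    return im,c
E
python3 - <<'E'
from h import *
wmeas("w2.png",[("stin",(549,-2),40,"br"),("cork",(657,-101),42,"sat")])
todo(549,-2,8,-90)
E
```

```text
stin seed [279. 219.] (245, 186, 67, 61) rect [551.3  -5.9] [52.  45.2] 32.2 circ [549.6  -2.9] 26.3
cork seed [120.  83.] (72, 29, 100, 103) rect [ 654.8 -103.3] [41.3 60.4] 24.2 circ [ 654.6 -103.6] 35.8
now [546.3  -7.3 132.5] yaw -90.0 tilt [0.002 0.   ] shift [-0.0053 -0.0024  0.1245] roll rad 0.0 t 3.325 F [-0.2  0.1  0.2] w 85.7 g 0.0 q [ 0.28  0.35 -0.33  0.   -0.9  -0.28]
```

Call:
{"api": "arm_command", "payload": {"steps": [-0.005, -0.004, 0, 0, 0, 0, 0.04, 0, 0, 0, 0.04, 0, 0, 0, 0.03, 0, 0, 0, 0.013, 0, 0, 0, 0, 0, 0, 0, 0, 0]}}

```text
clock: 4.2
position: [550.7, -2.1, 9.7]
ee_rot: [0.707, -0.707, 0.001, -0.001]
contact_force: [-0.1, 0.1, 0.8]
gripper_width: 85.3
grasp_force: 0.0
```

Call:
{"api": "arm_command", "payload": {"steps": [0, 0, 0, 0, 0, 0, 0, 0, 0, 0, 0, 0, 0, 0, 0, 0, 0, 0, 0, 0, 0, 0, 0, 0, 0, 0, 0, 0, 0, 0, 0, 0], "grip": 0.03}}

```text
clock: 5.2
position: [550.1, -2.3, 9.7]
ee_rot: [0.707, -0.707, 0.001, -0.001]
contact_force: [-1.6, 0.2, 5.8]
gripper_width: 52.3
grasp_force: 62.3
```

```bash
python3 - <<'E'
from h import *
todo(471.5,-212.3,140,-90)
im=cv2.imread("pics/top0.png"); c=get_calibration("top")
hsv=cv2.cvtColor(im,cv2.COLOR_BGR2HSV)
m=cv2.morphologyEx(((hsv[...,1]>50)&(hsv[...,2]>90)).astype(np.uint8)*255,cv2.MORPH_CLOSE,np.ones((5,5),np.uint8))
for s in [(167,243),(387,244)]:
    r=cv2.minAreaRect(onto(c,blob(m,s)[:,0].astype(float),10)[:,:2].astype(np.float32)); print(r)
E
```

```text
now [550.1  -2.3   9.7] yaw -90.0 tilt [0.002 0.   ] shift [ 0.2099  0.0785 -0.1305] roll rad 0.001 t 5.2 F [-1.6  0.2  5.8] w 52.3 g 62.3 q [ 0.29  0.52 -0.43  0.   -0.62 -0.29]
((484.46466064453125, 242.05343627929688), (208.39979553222656, 63.88480758666992), 62.76288986206055)
((471.64324951171875, -213.919189453125), (92.47160339355469, 92.58507537841797), 5.243788242340088)
```

Call:
{"api": "arm_command", "payload": {"steps": [0, 0, -0.02, 0, 0, 0, -0.04, 0, 0, 0, -0.05, 0, 0, 0, -0.05, 0, 0.04, 0, 0, 0, 0.04, 0.03, 0, 0, 0.05, 0.05, 0, 0, 0, 0, 0, 0, 0, 0, 0, 0]}}

```text
clock: 6.32
position: [475.5, -126.9, 168.9]
ee_rot: [-0.707, 0.707, -0.001, 0.001]
contact_force: [0.2, 0.9, -0.6]
gripper_width: 52.4
grasp_force: 62.9
```

```bash
python3 - <<'E'
from h import *
todo(471.6,-213,60,-90)
im,c=snap("wrist","w3.png"); hsv=cv2.cvtColor(im,cv2.COLOR_BGR2HSV)
m=((hsv[...,1]>50)&(hsv[...,2]>90)).astype(np.uint8)*255
m=cv2.morphologyEx(m,cv2.MORPH_CLOSE,np.ones((5,5),np.uint8))
s=px(c,(471.6,-213,12))[0]; b=blob(m,s); print(s,cv2.boundingRect(b))
print(cv2.minAreaRect(onto(c,b[:,0].astype(float),12)[:,:2].astype(np.float32)))
E
```

```text
now [ 475.5 -126.9  168.9] yaw -90.0 tilt [0.002 0.   ] shift [0.0861 0.0041 0.1089] roll rad -0.001 t 6.325 F [ 0.2  0.9 -0.6] w 52.4 g 62.9 q [ 0.07  0.22 -0.4   0.   -0.95 -0.07]
[286.98969706  96.45081588] (229, 34, 109, 116)
((473.4310302734375, -214.62692260742188), (89.02852630615234, 88.94723510742188), 5.120474338531494)
```

View pics/w3.png

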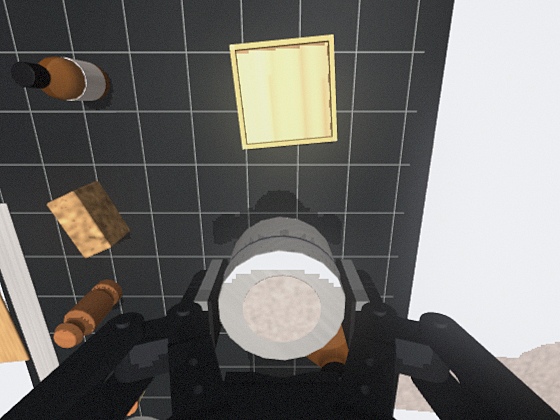

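The tray is at px (285,92) and measures 89 x 89 at (473.4,-214.6), so the size fits. The tin hangs straight in the fingers. Placing it now.

Call:
{"api": "arm_command", "payload": {"steps": [0.044, 0.001, 0, 0, 0.0435, 0.0015, 0, 0, 0, 0, 0.04, 0, 0, 0, 0.04, 0, 0, 0, 0.04, 0, 0, 0, 0.02, 0, 0, 0, 0.006, 0, 0, 0, 0.004, 0, 0, 0, 0.003, 0, 0, 0, 0, 0]}}

```text
clock: 7.62
position: [473.2, -214.2, 15.8]
ee_rot: [0.707, -0.707, 0.0, -0.0]
contact_force: [0.4, 0.3, -0.1]
gripper_width: 52.3
grasp_force: 62.9
```

```bash
python3 - <<'E'
from h import *
todo(473,-214.3,13.7,-90)
E
```

```text
now [ 473.2 -214.2   15.8] yaw -90.0 tilt [ 0.001 -0.   ] shift [0.0001 0.0002 0.0021] roll rad 0.0 t 7.625 F [ 0.4  0.3 -0.1] w 52.3 g 62.9 q [-0.11  0.47 -0.5   0.   -0.59  0.11]
```

Call:
{"api": "arm_command", "payload": {"steps": [0, 0, 0.0013, 0, 0, 0, 0.001, 0, 0, 0, 0, 0]}}

```text
clock: 8.0
position: [473.0, -214.3, 13.7]
ee_rot: [0.707, -0.707, 0.0, -0.0]
contact_force: [-1.4, 0.7, 5.5]
gripper_width: 52.4
grasp_force: 63.4
```

Call:
{"api": "arm_command", "payload": {"steps": [0, 0, 0, 0, 0, 0, 0, 0, 0, 0, 0, 0, 0, 0, 0, 0, 0, 0, -0.02, 0, 0, 0, -0.06, 0, 0, 0, -0.06, 0, -0.0395, -0.022, 0, 0, -0.0395, -0.022, 0, 0, -0.0395, -0.022, 0, 0, -0.0395, -0.022, 0, 0, -0.0395, -0.022, 0, 0, -0.0395, -0.022, 0, 0, -0.0395, -0.022, 0, 0, -0.0395, -0.022, 0, 0, 0, 0, 0, 0, 0, 0, 0, 0], "grip": 0.0854}}

```text
clock: 10.12
position: [648.2, 101.7, 152.5]
ee_rot: [0.707, -0.707, -0.0, 0.001]
contact_force: [-1.1, -0.5, -0.3]
gripper_width: 85.3
grasp_force: 0.0
```

```bash
python3 - <<'E'
from h import *
todo(650.5,101.5,8,-90)
wmeas("w4.png",[("spool",(650.5,101.5),50,"sat"),("burn",(661,-9),40,"sat")])
im,c=snap("top","top1.png"); hsv=cv2.cvtColor(im,cv2.COLOR_BGR2HSV)
br=((hsv[...,2]>215)&(hsv[...,1]<40)).astype(np.uint8)*255
b=blob(br,px(c,(473,-214,44))[0]); print(cv2.boundingRect(b),cv2.minEnclosingCircle(onto(c,b[:,0].astype(float),44)[:,:2].astype(np.float32)))
E
```

```text
now [648.2 101.7 152.5] yaw -90.0 tilt [-0.001 -0.   ] shift [ 1.000e-04 -2.500e-03  1.444e-01] roll rad 0.0 t 10.125 F [-1.1 -0.5 -0.3] w 85.3 g 0.0 q [ 0.4   0.5  -0.02 -0.   -1.06 -0.4 ]
spool seed [279. 208.] (252, 183, 49, 48) rect [653.2 100.8] [39.3 39.2] 58.6 circ [653.3 100.7] 20.1
burn seed [265.  60.] (228, 35, 43, 48) rect [672.5  -9.7] [31.2 30.6] 89.4 circ [672.7  -9.7] 16.3
(377, 229, 26, 28) ((472.9612731933594, -214.87611389160156), 27.669044494628906)
```

View pics/w4.png

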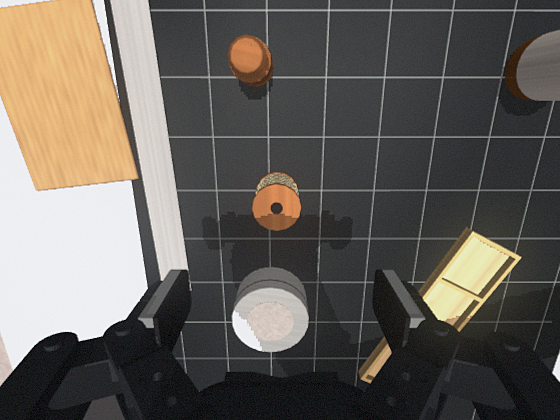

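The view shows the spool top at (277,207), radius 20.1 mm at z=50 as it should be. The top view puts the tin at (473,-214.9), centred in its tray.

Call:
{"api": "arm_command", "payload": {"steps": [0.001, -0.005, 0.02, 0, 0, 0, 0.04, 0, 0, 0, 0.04, 0, 0, 0, 0.03, 0, 0, 0, 0.013, 0, 0, 0, 0, 0, 0, 0, 0, 0]}}

```text
clock: 11.1
position: [654.8, 101.0, 11.3]
ee_rot: [0.707, -0.707, 0.001, -0.001]
contact_force: [1.0, -0.0, 0.4]
gripper_width: 85.6
grasp_force: 0.0
```

Call:
{"api": "arm_command", "payload": {"steps": [0, 0, 0, 0, 0, 0, 0, 0, 0, 0, 0, 0, 0, 0, 0, 0, 0, 0, 0, 0, 0, 0, 0, 0, 0, 0, 0, 0, 0, 0, 0, 0, 0, 0, 0, 0], "grip": 0.02}}

```text
clock: 12.22
position: [654.4, 101.1, 11.0]
ee_rot: [0.707, -0.707, 0.0, -0.001]
contact_force: [-0.8, 1.1, 5.9]
gripper_width: 38.8
grasp_force: 60.2
```

Call:
{"api": "arm_command", "payload": {"steps": [0, 0, -0.02, 0, 0, 0, -0.04, 0, 0, 0, -0.05, 0, 0, 0, -0.05, 0, 0.0394, 0.0303, 0, 0, 0.0394, 0.0303, 0, 0, 0.0394, 0.0303, 0, 0, 0.0394, 0.0303, 0, 0, 0.0394, 0.0303, 0, 0, 0.0394, 0.0303, 0, 0, 0, 0, 0, 0, 0, 0, 0, 0]}}

```text
clock: 13.72
position: [472.0, -135.6, 169.8]
ee_rot: [-0.707, 0.707, 0.0, 0.0]
contact_force: [1.0, -0.7, -0.3]
gripper_width: 39.0
grasp_force: 60.4
```

```bash
python3 - <<'E'
from h import *
todo(473,-214.5,55,-90)
im,c=wmeas("w5.png",[("tin",(473,-214.5),44,"br")])
E
```

```text
now [ 472.  -135.6  169.8] yaw -90.0 tilt [0. 0.] shift [ 0.0789 -0.0011  0.1148] roll rad -0.001 t 13.725 F [ 1.  -0.7 -0.3] w 39.0 g 60.4 q [ 0.05  0.22 -0.4  -0.   -0.95 -0.05]
tin seed [281. 105.] (234, 57, 82, 95) rect [ 477.  -214.1] [61.  68.5] 5.0 circ [ 477.8 -214.1] 44.3
```

View pics/w5.png

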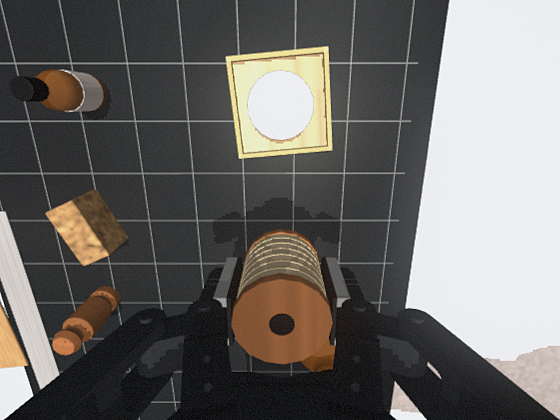

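The lid is at (280,105), against (281,105) predicted for (473,-214.5), so they agree and the tin is well centred. Setting the spool down.

Call:
{"api": "arm_command", "payload": {"steps": [0.04, -0.001, 0, 0, 0.039, 0, 0, 0, 0, 0, 0.04, 0, 0, 0, 0.04, 0, 0, 0, 0.02, 0, 0, 0, 0.008, 0, 0, 0, 0.003, 0, 0, 0, 0.0015, 0, 0, 0, 0, 0]}}

```text
clock: 14.9
position: [473.5, -214.6, 58.2]
ee_rot: [0.707, -0.707, 0.001, -0.0]
contact_force: [0.8, -0.9, -0.0]
gripper_width: 38.7
grasp_force: 60.4
```

Call:
{"api": "arm_command", "payload": {"steps": [0, 0, 0.0015, 0, 0, 0, 0.001, 0, 0, 0, 0.0006, 0, 0, 0, 0, 0]}}

```text
clock: 15.4
position: [473.0, -214.6, 54.9]
ee_rot: [0.707, -0.707, 0.0, -0.0]
contact_force: [-2.0, 1.1, 4.0]
gripper_width: 38.8
grasp_force: 60.4
```

Call:
{"api": "arm_command", "payload": {"steps": [0, 0, 0, 0, 0, 0, 0, 0, 0, 0, 0, 0, 0, 0, 0, 0, 0, 0, -0.01, 0, 0, 0, -0.04, 0, 0, 0, -0.05, 0, 0, 0, -0.01, 0, -0.0227, -0.0366, 0, 0, -0.0227, -0.0366, 0, 0, -0.0227, -0.0366, 0, 0, -0.0227, -0.0366, 0, 0, -0.0227, -0.0366, 0, 0, 0, 0, 0, -0.15, 0, 0, 0, -0.15, 0, 0, 0, -0.144, 0, 0, 0, 0, 0, 0, 0, 0], "grip": 0.0854}}

```text
clock: 17.65
position: [655.7, -101.1, 164.2]
ee_rot: [0.845, -0.535, -0.0, 0.0]
contact_force: [0.1, -0.9, -0.7]
gripper_width: 85.3
grasp_force: 0.0
```

```bash
python3 - <<'E'
from h import *
todo(656,-101,12,-65)
im,c=snap("wrist","w6.png"); hsv=cv2.cvtColor(im,cv2.COLOR_BGR2HSV)
m=((hsv[...,1]>90)&(hsv[...,2]>150)).astype(np.uint8)*255
m=cv2.morphologyEx(m,cv2.MORPH_CLOSE,np.ones((5,5),np.uint8))
s=px(c,(656,-101,42))[0]; b=blob(m,s); print(s,cv2.boundingRect(b))
print(cv2.minAreaRect(onto(c,b[:,0].astype(float),42)[:,:2].astype(np.float32)))
E
```

```text
now [ 655.7 -101.1  164.2] yaw -64.7 tilt [-0.001  0.   ] shift [ 1.000e-04 -3.000e-04  1.522e-01] roll rad 0.006 t 17.65 F [ 0.1 -0.9 -0.7] w 85.3 g 0.0 q [ 0.09  0.5   0.02 -0.   -1.09  0.35]
[281.63277096 201.34716025] (260, 164, 35, 66)
((661.2843627929688, -102.43169403076172), (29.13882064819336, 58.265220642089844), 23.911821365356445)
```

View pics/w6.png

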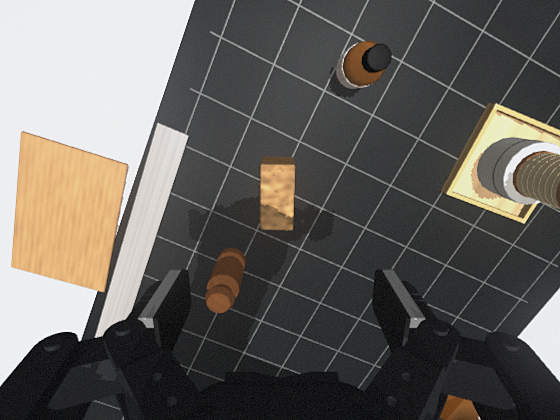

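The cork lies at (277,195), measures 29 x 58 mm as it should, and is already squared with the fingers. The spool stands on the tin at right.

Call:
{"api": "arm_command", "payload": {"steps": [0.0025, -0.0035, 0, 0.024, 0, 0, 0.05, 0, 0, 0, 0.05, 0, 0, 0, 0.03, 0, 0, 0, 0.02, 0, 0, 0, 0.002, 0, 0, 0, 0, 0]}}

```text
clock: 18.58
position: [661.0, -101.9, 13.1]
ee_rot: [0.839, -0.544, 0.001, -0.0]
contact_force: [-0.0, 0.7, 0.2]
gripper_width: 84.9
grasp_force: 0.0
```

Call:
{"api": "arm_command", "payload": {"steps": [0, 0, 0, 0, 0, 0, 0, 0, 0, 0, 0, 0, 0, 0, 0, 0, 0, 0, 0, 0, 0, 0, 0, 0, 0, 0, 0, 0, 0, 0, 0, 0, 0, 0, 0, 0], "grip": 0.01}}

```text
clock: 19.7
position: [660.8, -101.8, 13.2]
ee_rot: [0.839, -0.544, 0.001, -0.0]
contact_force: [0.0, 0.6, 5.4]
gripper_width: 28.9
grasp_force: 60.2
```

```bash
python3 - <<'E'
from h import *
todo(484.2,241,16,-117.2)
E
```

```text
now [ 660.8 -101.8   13.2] yaw -65.9 tilt [ 0.001 -0.   ] shift [-0.385   0.0214 -0.0031] roll rad 0.895 t 19.7 F [0.  0.6 5.4] w 28.9 g 60.2 q [ 0.09  0.66 -0.11  0.   -0.79  0.33]
```

Call:
{"api": "arm_command", "payload": {"steps": [0, 0, -0.03, 0, 0, 0, -0.06, 0, 0, 0, -0.06, 0, 0, 0, 0, 0.15, 0, 0, 0, 0.15, 0, 0, 0, 0.15, 0, 0, 0, 0.15, 0, 0, 0, 0.15, 0, 0, 0, 0.145, -0.0316, 0.0349, 0, 0, -0.0316, 0.0349, 0, 0, -0.0316, 0.0349, 0, 0, -0.0316, 0.0349, 0, 0, -0.0316, 0.0349, 0, 0, -0.0316, 0.0349, 0, 0, -0.0316, 0.0349, 0, 0, -0.0316, 0.0349, 0, 0, -0.0316, 0.0349, 0, 0, 0, 0, 0, 0, 0, 0, 0, 0]}}

```text
clock: 22.2
position: [510.4, 294.2, 161.5]
ee_rot: [-0.521, 0.854, -0.0, -0.001]
contact_force: [-0.1, -0.3, -0.3]
gripper_width: 29.3
grasp_force: 59.7
```

```bash
python3 - <<'E'
from h import *
todo(484.2,241,16,-117.2)
im,c=snap("wrist","w7.png"); hsv=cv2.cvtColor(im,cv2.COLOR_BGR2HSV)
m=((hsv[...,1]>50)&(hsv[...,2]>90)).astype(np.uint8)*255
m=cv2.morphologyEx(m,cv2.MORPH_CLOSE,np.ones((5,5),np.uint8))
s=px(c,(484,241,12))[0]; b=blob(m,s); print(s,cv2.boundingRect(b))
print(cv2.minAreaRect(onto(c,b[:,0].astype(float),12)[:,:2].astype(np.float32)))
E
```

```text
now [510.4 294.2 161.5] yaw -117.2 tilt [-0.002 -0.001] shift [ 0.059  -0.0012  0.1456] roll rad -0.0 t 22.2 F [-0.1 -0.3 -0.3] w 29.3 g 59.7 q [ 0.8   0.38 -0.18 -0.   -1.01 -1.27]
[281.24269868 127.92489753] (242, 0, 77, 363)
((521.5258178710938, 313.20025634765625), (360.43475341796875, 75.5192642211914), 63.22086715698242)
```

View pics/w7.png

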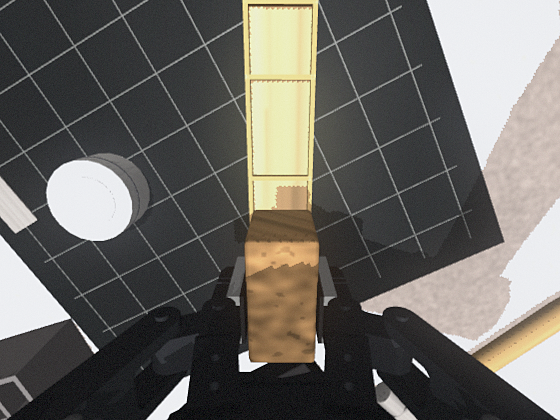

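The tray runs up the picture, with dividers at about row 77 (far) and row 177 (near) and sides at columns 245 to 317. The cork hides the near end pocket.

```bash
python3 - <<'E'
from h import *
im=cv2.imread("pics/w7.png"); c=get_calibration("wrist"); hsv=cv2.cvtColor(im,cv2.COLOR_BGR2HSV)
m=((hsv[...,1]>50)&(hsv[...,2]>90))
pts=[]
for r in range(20,180,10):
    k=np.flatnonzero(m[r,200:360])+200; pts.append([(k[0],r),(k[-1]+1,r)])
pts=np.array(pts,float)
L=onto(c,pts[:,0],12)[:,:2]; Rr=onto(c,pts[:,1],12)[:,:2]; mid=(L+Rr)/2
w=np.linalg.norm(L-Rr,axis=1); print(np.round(w,1))
vx,vy,x0,y0=cv2.fitLine(mid.astype(np.float32),cv2.DIST_L1,0,.01,.01).ravel(); a=np.degrees(np.arctan2(vy,vx)); print("axis angle",a)
g=cv2.cvtColor(im,cv2.COLOR_BGR2GRAY)[:,265:295].astype(float).mean(1); print(np.round(g[68:90]),np.round(g[166:188]),np.round(g[0:12]))
D=onto(c,[(281,77),(281,177),(281,3)],12)[:,:2]; print(D,np.linalg.norm(D[0]-D[1]),np.linalg.norm(D[0]-D[2]))
d=np.array([vx,vy]); o=np.array([x0,y0]); M=D[:2].mean(0); print("centre",o+d*((M-o)@d))
E
```

```text
[60.5 61.1 60.8 60.5 61.  60.8 61.3 61.  60.7 61.3 61.  60.7 61.3 61.
 60.7 61.3]
axis angle 62.46493
[230. 231. 231. 231. 231. 231. 226. 219. 220. 222. 222. 183. 144. 203.
 224. 233. 231. 231. 230. 231. 231. 230.] [229. 229. 229. 229. 229. 229. 230. 236. 215.  89. 171. 228. 220. 217.
 222. 230. 229. 228. 229. 226. 206. 192.] [220. 222. 229. 207.  66.  58. 121. 192. 203. 223. 234. 232.]
[[465.25975076 203.15448837]
 [504.9747861  280.18476289]
 [440.25430651 154.65456337]] 86.66572116400592 54.56661036949616
centre [485.81781489 241.30439548]
```

Call:
{"api": "arm_command", "payload": {"steps": [0.03, -0.001, 0, 0, 0.0283, -0.001, 0, 0, 0, 0, 0.05, 0, 0, 0, 0.05, 0, 0, 0, 0.03, 0, 0, 0, 0.008, 0, 0, 0, 0.004, 0, 0, 0, 0.001, 0, 0, 0, 0, 0]}}

```text
clock: 23.38
position: [486.6, 242.4, 20.5]
ee_rot: [-0.521, 0.854, 0.0, 0.001]
contact_force: [0.3, -0.4, 0.0]
gripper_width: 29.4
grasp_force: 59.7
```

Call:
{"api": "arm_command", "payload": {"steps": [0, 0, 0.0015, 0, 0, 0, 0.001, 0, 0, 0, 0.0005, 0, 0, 0, 0, 0]}}

```text
clock: 23.88
position: [486.2, 242.2, 17.1]
ee_rot: [-0.521, 0.854, -0.0, 0.0]
contact_force: [-1.9, 0.6, 5.4]
gripper_width: 29.2
grasp_force: 60.5
```

Call:
{"api": "arm_command", "payload": {"steps": [0, 0, 0, 0, 0, 0, 0, 0, 0, 0, 0, 0, 0, 0, 0, 0, 0, 0, -0.01, 0, 0, 0, -0.035, 0, 0, 0, -0.05, 0, 0, 0, -0.05, 0, 0, 0, 0, -0.16, 0, 0, 0, -0.16, 0, 0, 0, -0.154, 0.0357, -0.0254, 0, 0, 0.0357, -0.0254, 0, 0, 0.0357, -0.0254, 0, 0, 0.0357, -0.0254, 0, 0, 0.0357, -0.0254, 0, 0, 0.0357, -0.0254, 0, 0, 0.0357, -0.0254, 0, 0, 0, 0, 0, 0, 0, 0, 0, 0], "grip": 0.0854}}

```text
clock: 26.38
position: [663.2, -8.0, 161.6]
ee_rot: [-0.707, 0.708, 0.0, -0.0]
contact_force: [-0.3, -0.7, 0.3]
gripper_width: 85.7
grasp_force: 0.0
```

```bash
python3 - <<'E'
from h import *
todo(663,-8,19,-90)
im,c=snap("wrist","w8.png"); print(px(c,[(663,-8,80),(663,-8,0)]))
np.save("c8.npy",c,allow_pickle=True)
cv2.imwrite("pics/w8c.png",cv2.resize(im[120:280,190:370],None,fx=3,fy=3,interpolation=cv2.INTER_CUBIC))
t,ct=snap("top","top2.png")
cv2.imwrite("pics/top2c.png",cv2.resize(t[120:290,110:420],None,fx=2.5,fy=2.5,interpolation=cv2.INTER_CUBIC))
E
```

```text
now [663.2  -8.  161.6] yaw -90.1 tilt [-0.  0.] shift [0.000e+00 1.000e-04 1.426e-01] roll rad -0.001 t 26.375 F [-0.3 -0.7  0.3] w 85.7 g 0.0 q [ 0.23  0.5   0.01 -0.   -1.09 -0.23]
[[282.74007286 217.07953334]
 [282.32767227 189.18054566]]
```

View pics/w8c.png

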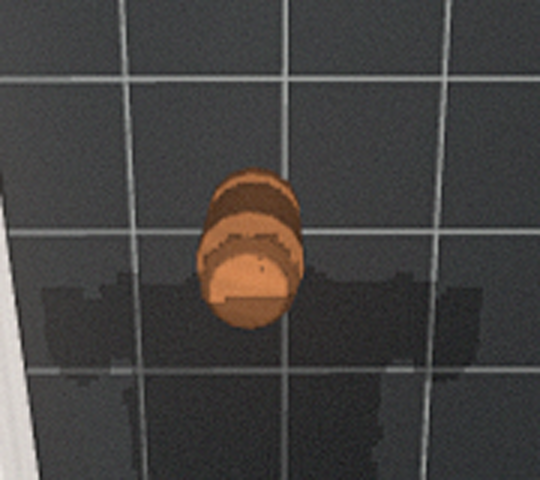

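The crop shows the knob at crop (248,290), which is px (272.7,216.7), and the foot column at about px 275.

```bash
python3 - <<'E'
from h import *
c=np.load("c8.npy",allow_pickle=True).item()
print(onto(c,(272.7,216.7),78), onto(c,(273.5,206),56), onto(c,(275,177),0))
E
```

```text
[[670.55445963  -7.58535534  78.        ]] [[670.43252363  -8.87922738  56.        ]] [[670.12405056 -20.25980346   0.        ]]
```

View pics/top2c.png

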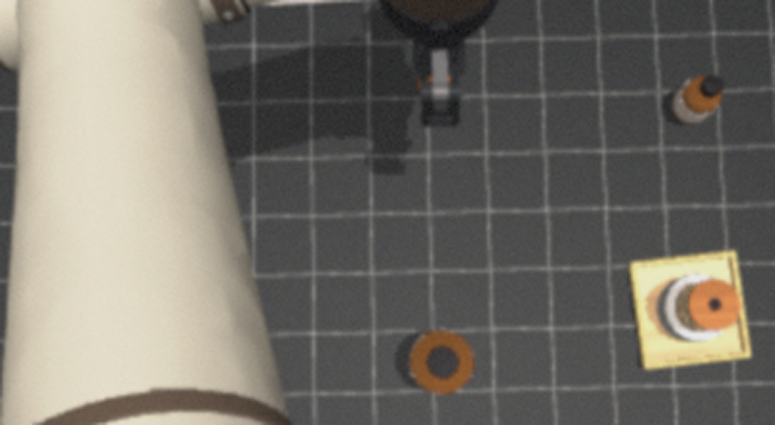

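Knob and waist agree on (670.4,-8.3). The top view shows the spool at crop (714,304), to be checked for centring.

Call:
{"api": "arm_command", "payload": {"steps": [0, -0.007, 0, 0, 0, 0, 0.05, 0, 0, 0, 0.05, 0, 0, 0, 0.03, 0, 0, 0, 0.0115, 0, 0, 0, 0, 0, 0, 0, 0, 0]}}

```text
clock: 27.35
position: [672.0, -7.7, 21.8]
ee_rot: [-0.707, 0.707, -0.001, 0.001]
contact_force: [-0.1, 0.4, 0.3]
gripper_width: 85.1
grasp_force: 0.0
```

Call:
{"api": "arm_command", "payload": {"steps": [0, 0, 0, 0, 0, 0, 0, 0, 0, 0, 0, 0, 0, 0, 0, 0, 0, 0, 0, 0, 0, 0, 0, 0, 0, 0, 0, 0, 0, 0, 0, 0, 0, 0, 0, 0], "grip": 0.01}}

```text
clock: 28.48
position: [671.0, -8.1, 20.5]
ee_rot: [-0.707, 0.707, -0.0, 0.0]
contact_force: [-1.1, -0.5, 5.5]
gripper_width: 28.7
grasp_force: 59.3
```

```bash
python3 - <<'E'
from h import *
im=cv2.imread("pics/top2.png"); c=get_calibration("top"); hsv=cv2.cvtColor(im,cv2.COLOR_BGR2HSV)
m=((hsv[...,1]>130)&(hsv[...,0]<14)&(hsv[...,2]>90)).astype(np.uint8)*255
s=px(c,(473,-214.5,94))[0]; b=blob(m,s); print(s,cv2.boundingRect(b),cv2.minEnclosingCircle(onto(c,b[:,0].astype(float),94)[:,:2].astype(np.float32)))
E=np.array([np.cos(np.radians(62.6)),np.sin(np.radians(62.6))])
for k in (72,-72): print(k,np.array([485.5,241.6])+k*E)
todo(*(np.array([485.5,241.6])+72*E),24,-117.4)
E
```

```text
[395.97874321 240.95912708] (385, 233, 20, 18) ((471.14501953125, -212.3318328857422), 19.303516387939453)
72 [518.6343845  305.52270773]
-72 [452.3656155  177.67729227]
now [671.   -8.1  20.5] yaw -90.0 tilt [ 0.001 -0.   ] shift [-0.3135  0.1526 -0.0036] roll rad 0.478 t 28.475 F [-1.1 -0.5  5.5] w 28.7 g 59.3 q [ 0.23  0.66 -0.1   0.   -0.81 -0.23]
```

The spool measures within 2 mm of centre. The burnisher is held, so I'll carry it to the +72 pocket at (518.6,305.5).

Call:
{"api": "arm_command", "payload": {"steps": [0, 0, -0.03, 0, 0, 0, -0.06, 0, 0, 0, -0.06, 0, 0, 0, 0, 0.16, 0, 0, 0, 0.16, 0, 0, 0, 0.158, -0.0298, 0.0399, 0, 0, -0.0298, 0.0399, 0, 0, -0.0298, 0.0399, 0, 0, -0.0298, 0.0399, 0, 0, -0.0298, 0.0399, 0, 0, -0.0298, 0.0399, 0, 0, -0.0298, 0.0399, 0, 0, 0, 0, 0, 0, 0, 0, 0, 0]}}

```text
clock: 30.35
position: [518.4, 305.4, 169.1]
ee_rot: [-0.519, 0.855, -0.0, -0.001]
contact_force: [-0.4, 0.1, -0.9]
gripper_width: 28.1
grasp_force: 59.3
```

```bash
python3 - <<'E'
from h import *
todo(518.6,305.5,24.5,-117.4)
im,c=snap("wrist","w9.png")
print(px(c,[(485.5,241.6,46),(518.6,305.5,4)]))
E
```

```text
now [518.4 305.4 169.1] yaw -117.4 tilt [-0.001 -0.001] shift [-0.0003 -0.0002  0.1446] roll rad -0.001 t 30.35 F [-0.4  0.1 -0.9] w 28.1 g 59.3 q [ 0.8   0.4  -0.14 -0.   -1.04 -1.28]
[[282.21580159 114.37782498]
 [282.02008436 188.18365281]]
```

View pics/w9.png

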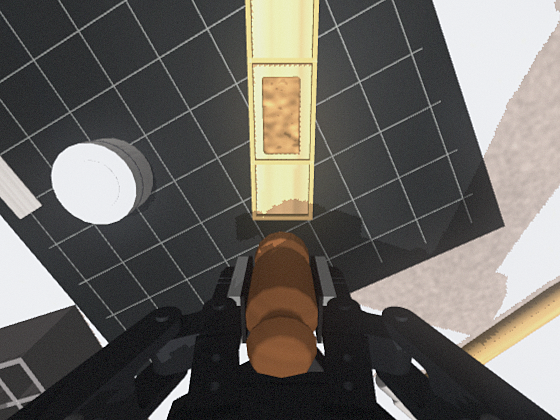

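The cork is flat and lengthways at (281,115). The free end pocket spans rows 163 to 215, with its centre at row 188 as predicted. Lowering the burnisher.

Call:
{"api": "arm_command", "payload": {"steps": [0, 0, 0.05, 0, 0, 0, 0.05, 0, 0, 0, 0.03, 0, 0, 0, 0.008, 0, 0, 0, 0.004, 0, 0, 0, 0.001, 0, 0, 0, 0, 0, 0, 0, 0, 0]}}

```text
clock: 31.4
position: [519.2, 306.1, 27.8]
ee_rot: [-0.519, 0.855, 0.0, 0.001]
contact_force: [0.0, 0.4, 0.5]
gripper_width: 28.7
grasp_force: 59.3
```

Call:
{"api": "arm_command", "payload": {"steps": [0, 0, 0.0015, 0, 0, 0, 0.001, 0, 0, 0, 0.0007, 0, 0, 0, 0, 0]}}

```text
clock: 31.9
position: [518.9, 305.8, 24.5]
ee_rot: [-0.519, 0.855, -0.0, 0.0]
contact_force: [-2.0, -0.5, 4.8]
gripper_width: 28.8
grasp_force: 60.0
```

Call:
{"api": "arm_command", "payload": {"steps": [0, 0, 0, 0, 0, 0, 0, 0, 0, 0, 0, 0, 0, 0, 0, 0, 0, 0, -0.01, 0, 0, 0, -0.04, 0, 0, 0, -0.05, 0, 0, 0, -0.05, -0.16, 0, 0, 0, -0.16, 0, 0, 0, -0.158], "grip": 0.0854}}

```text
clock: 33.15
position: [519.0, 306.0, 175.6]
ee_rot: [0.709, -0.706, -0.0, -0.001]
contact_force: [0.4, -0.5, -0.2]
gripper_width: 85.5
grasp_force: 0.0
```

Call:
{"api": "arm_command", "payload": {"steps": [0.0481, -0.0113, 0, 0, 0.0481, -0.0113, 0, 0, 0.0481, -0.0113, 0, 0, 0.0481, -0.0113, 0, 0, 0.0481, -0.0113, 0, 0, 0.0481, -0.0113, 0, 0, 0.0481, -0.0113, 0, 0, 0.0481, -0.0113, 0, 0, 0.0481, -0.0113, 0, 0, 0.0481, -0.0113, 0, 0, 0.0481, -0.0113, 0, 0, 0, 0, 0, 0, 0, 0, 0, 0]}}

```text
clock: 34.78
position: [642.3, -223.4, 173.9]
ee_rot: [-0.707, 0.708, 0.0, 0.0]
contact_force: [-0.7, 0.5, -0.8]
gripper_width: 84.9
grasp_force: 0.0
```

```bash
python3 - <<'E'
from h import *
todo(643,-223,20,-90)
im,c=snap("wrist","w10.png"); print(px(c,[(643,-223,85),(643,-223,0)]))
np.save("c10.npy",c,allow_pickle=True)
cv2.imwrite("pics/w10c.png",cv2.resize(im[120:280,190:370],None,fx=3,fy=3,interpolation=cv2.INTER_CUBIC))
E
```

```text
now [ 642.3 -223.4  173.9] yaw -90.1 tilt [-0.  0.] shift [-0.0004 -0.0007  0.1539] roll rad -0.002 t 34.775 F [-0.7  0.5 -0.8] w 84.9 g 0.0 q [-0.1   0.52  0.08 -0.   -1.13  0.1 ]
[[281.66661881 214.25587462]
 [281.53158913 186.38409998]]
```

View pics/w10c.png

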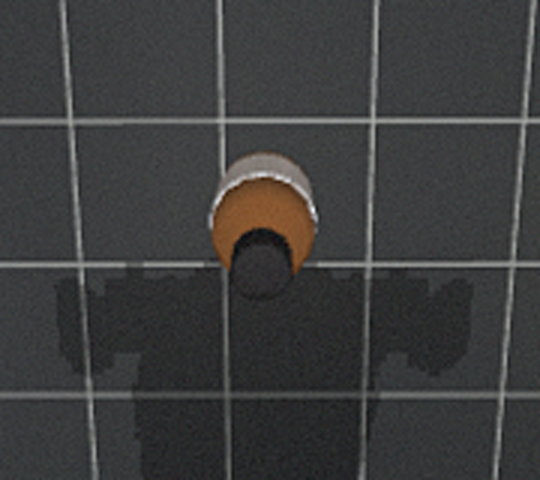

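The cap is centred at crop (262,269), which is px (277.3,209.7). That puts the bottle at about (646,-226.5).

Call:
{"api": "arm_command", "payload": {"steps": [0.003, -0.004, 0, 0, 0, 0, 0.05, 0, 0, 0, 0.05, 0, 0, 0, 0.04, 0, 0, 0, 0.015, 0, 0, 0, 0, 0, 0, 0, 0, 0]}}

```text
clock: 35.7
position: [648.3, -226.6, 21.0]
ee_rot: [-0.707, 0.707, -0.002, 0.001]
contact_force: [-0.1, -0.2, -0.7]
gripper_width: 85.5
grasp_force: 0.0
```

Call:
{"api": "arm_command", "payload": {"steps": [0, 0, 0, 0, 0, 0, 0, 0, 0, 0, 0, 0, 0, 0, 0, 0, 0, 0, 0, 0, 0, 0, 0, 0, 0, 0, 0, 0, 0, 0, 0, 0, 0, 0, 0, 0], "grip": 0.01}}

```text
clock: 36.83
position: [647.0, -226.7, 19.5]
ee_rot: [-0.707, 0.707, -0.001, 0.0]
contact_force: [-1.4, -0.0, 4.9]
gripper_width: 29.5
grasp_force: 59.6
```

```bash
python3 - <<'E'
from h import *
c=np.load("c10.npy",allow_pickle=True).item(); print(onto(c,(277.3,209.7),85))
todo(452.4,177.7,24,-117.4)
E
```

```text
[[ 646.33916476 -226.70669721   85.        ]]
now [ 647.  -226.7   19.5] yaw -90.0 tilt [ 0.001 -0.   ] shift [-0.4042  0.1949 -0.0049] roll rad 0.478 t 36.825 F [-1.4 -0.   4.9] w 29.5 g 59.6 q [-0.1   0.68 -0.06  0.   -0.83  0.1 ]
```

Call:
{"api": "arm_command", "payload": {"steps": [0, 0, -0.03, 0, 0, 0, -0.06, 0, 0, 0, -0.07, 0, 0, 0, 0, 0.16, 0, 0, 0, 0.16, 0, 0, 0, 0.158, -0.03, 0.0399, 0, 0, -0.03, 0.0399, 0, 0, -0.03, 0.0399, 0, 0, -0.03, 0.0399, 0, 0, -0.03, 0.0399, 0, 0, -0.03, 0.0399, 0, 0, -0.03, 0.0399, 0, 0, -0.03, 0.0399, 0, 0, -0.03, 0.0399, 0, 0, 0, 0, 0, 0, 0, 0, 0, 0]}}

```text
clock: 38.95
position: [452.0, 178.4, 170.6]
ee_rot: [-0.519, 0.855, 0.0, -0.001]
contact_force: [0.3, -0.4, -1.4]
gripper_width: 29.5
grasp_force: 59.6
```

```bash
python3 - <<'E'
from h import *
todo(452.4,177.7,23.5,-117.4)
im,c=snap("wrist","w11.png")
hsv=cv2.cvtColor(im,cv2.COLOR_BGR2HSV); m=((hsv[...,1]>50)&(hsv[...,2]>90))
pts=[]
for r in (170,185,200):
    k=np.flatnonzero(m[r,200:360])+200; pts.append([(k[0],r),(k[-1]+1,r)])
for q in pts: print(q, np.round(onto(c,np.array(q,float),12)[:,:2].mean(0),1), np.linalg.norm(np.diff(onto(c,np.array(q,float),12),axis=0)))
print(px(c,(452.4,177.7,4)))
E
```

```text
now [452.  178.4 170.6] yaw -117.4 tilt [-0.001 -0.001] shift [ 0.0003 -0.0008  0.1471] roll rad -0.0 t 38.95 F [ 0.3 -0.4 -1.4] w 29.5 g 59.6 q [ 0.71  0.21 -0.41 -0.   -0.95 -1.19]
[(np.int64(250), 170), (np.int64(313), 170)] [443.6 160.9] 60.265006369944736
[(np.int64(250), 185), (np.int64(313), 185)] [450.4 174. ] 61.18470629541554
[(np.int64(251), 200), (np.int64(312), 200)] [457.4 187.5] 60.160439019797536
[[281.42671415 187.12709584]]
```

View pics/w11.png

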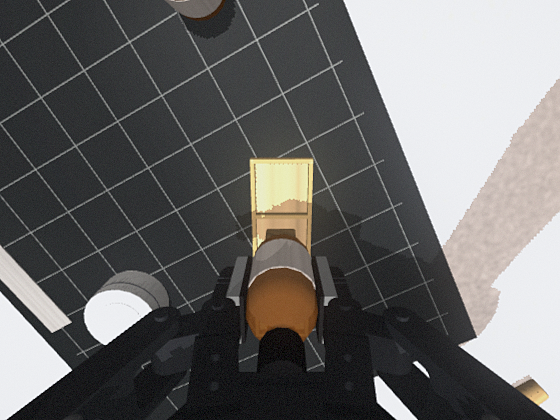

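The free pocket spans rows 162 to 213 and columns 250 to 313, centred at (281,187) as predicted. Lowering the bottle.

Call:
{"api": "arm_command", "payload": {"steps": [0, 0, 0.05, 0, 0, 0, 0.05, 0, 0, 0, 0.03, 0, 0, 0, 0.01, 0, 0, 0, 0.003, 0, 0, 0, 0, 0, 0, 0, 0, 0]}}

```text
clock: 39.88
position: [453.1, 179.1, 29.4]
ee_rot: [-0.519, 0.855, 0.0, 0.001]
contact_force: [0.3, -0.1, 0.0]
gripper_width: 29.2
grasp_force: 59.6
```

Call:
{"api": "arm_command", "payload": {"steps": [0, 0, 0.002, 0, 0, 0, 0.001, 0, 0, 0, 0.001, 0, 0, 0, 0, 0]}}

```text
clock: 40.38
position: [452.3, 178.6, 24.1]
ee_rot: [-0.519, 0.855, -0.0, -0.0]
contact_force: [0.4, 0.6, -0.6]
gripper_width: 29.1
grasp_force: 59.6
```

Call:
{"api": "arm_command", "payload": {"steps": [0, 0, 0.0006, 0, 0, 0, 0.0004, 0, 0, 0, 0, 0]}}

```text
clock: 40.75
position: [452.4, 178.7, 23.4]
ee_rot: [-0.519, 0.855, -0.0, 0.0]
contact_force: [-0.7, 0.4, 2.1]
gripper_width: 29.5
grasp_force: 59.9
```

Contact, so I'll release, rise straight up and swing clear for a last look.

Call:
{"api": "arm_command", "payload": {"steps": [0, 0, 0, 0, 0, 0, 0, 0, 0, 0, 0, 0, 0, 0, 0, 0, 0, 0, -0.01, 0, 0, 0, -0.04, 0, 0, 0, -0.05, 0, 0, 0, -0.05, 0, 0, 0, -0.03, 0, 0.045, 0, 0, 0, 0.045, 0, 0, 0, 0.045, 0, 0, 0, 0.045, 0, 0, 0, 0.045, 0, 0, 0, 0, 0, 0, 0, 0, 0, 0, 0], "grip": 0.0854}}

```text
clock: 42.75
position: [349.1, -20.9, 203.9]
ee_rot: [-0.519, 0.855, -0.0, 0.001]
contact_force: [0.4, -0.1, -0.0]
gripper_width: 85.4
grasp_force: 0.0
```

```bash
python3 - <<'E'
from h import *
todo(0,0,0)
im,c=snap("scene","scene1.png")
cv2.imwrite("pics/scene1c.png",cv2.resize(im[60:340,100:460],None,fx=2.1,fy=2.1,interpolation=cv2.INTER_CUBIC))
E
```

```text
now [349.1 -20.9 203.9] yaw -117.5 tilt [0.002 0.001] shift [0.1427 0.3197 0.2033] roll rad 0.0 t 42.75 F [ 0.4 -0.1 -0. ] w 85.4 g 0.0 q [ 0.41 -0.09 -0.64  0.   -1.02 -0.89]
```

View pics/scene1c.png

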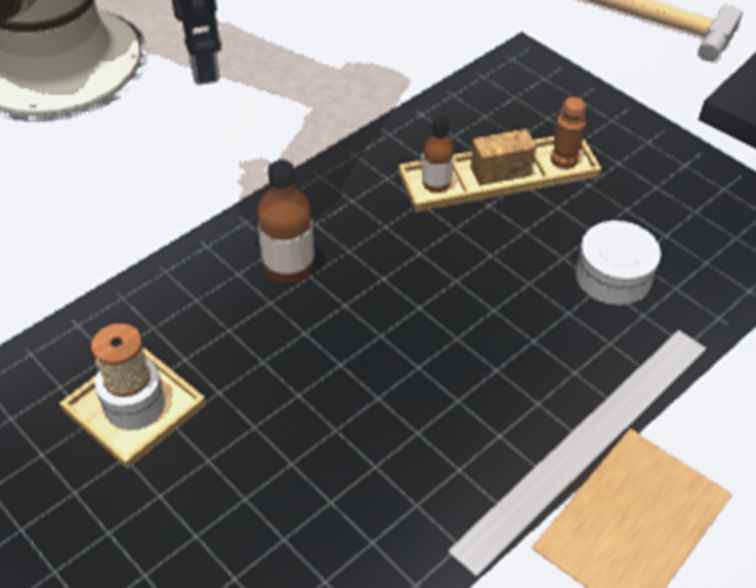

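The crop shows both kits: bottle (438,160), cork (503,157) and burnisher (569,135) standing in their pockets, and the spool on the tin at (120,365). I'll check the spool's centring by number, then hand in if it is good.

```bash
python3 - <<'E'
from h import *
c=get_calibration("scene"); f=lambda p:(px(c,p)-[100,60])*2.1
print("pred crop px spool top, spool foot, tin foot",np.round(f([(473,-214.5,94),(473,-214.5,44),(473,-214.5,4)]),1))
print("spool top hole at", onto(c,np.array([117,342])/2.1+[100,60],94))
im,c=snap("top","top3.png"); hsv=cv2.cvtColor(im,cv2.COLOR_BGR2HSV)
m=((hsv[...,1]>130)&(hsv[...,0]<14)&(hsv[...,2]>90)).astype(np.uint8)*255
b=blob(m,px(c,(473,-214.5,94))[0]); ok=cv2.minEnclosingCircle(onto(c,b[:,0].astype(float),94)[:,:2].astype(np.float32)); print(ok)
if np.hypot(ok[0][0]-473,ok[0][1]+214.5)<5: print(job_done())
E
```

```text
pred crop px spool top, spool foot, tin foot [[114.  341.5]
 [124.5 378. ]
 [132.3 405. ]]
spool top hole at [[ 475.10421928 -213.03050351   94.        ]]
((472.18902587890625, -212.7925262451172), 19.473241806030273)
the job is handed in; nothing more can be done
None
```

Both kits are made up as asked and the job is handed in at about 43 s of the 128 s allowed; the last pictures show everything upright in its place, with the spool measuring within about 3 mm of centre on the tin's lid.

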